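# Seat the jar sealer's foot, then hold its pump dial at the third click

### The arm

A 6-joint arm with a two-finger parallel gripper is mounted at the origin on the work surface. World frame = base frame: x ahead of the robot, y to its left, z up, the work surface at z = 0. Lengths are in m, angles in rad, forces in N, time in s.
With the tool pointing down it reaches from about 0.4 to 0.825 m from the base axis. Payload 7 kg.
Tool frame: the origin (TCP) lies midway between the tips of the shut fingers; the grasp point (between the pads) lies 19 mm behind it; x points along the fingers, z is the direction in which the jaws open and shut, and the axes are right-handed (so a half turn about x gives the same grasp; the last joint's range is limited). The gripper opens to 85 mm and grips with 20 to 120 N. Pads are 22 mm wide; open, the fingers measure 114 mm over their backs; the gripper's body (76 mm by 85 mm) begins 54 mm behind the grasp point. The pads swing forward as they close: fully open they stand 13 mm farther back than shut.
Start: joints at [1.388, 0.359, 0.012, 0, -1.224, -0.288], TCP at [0.306, 0.602, 0.231] pointing down, gripper open.
Joint ranges: [-3.07, 3.07], [-1.43, 2.12], [-1.02, 1.25], [-3.03, 1.67], [-3.05, -0], [-3.03, 3.03]. Speed limits (rad/s): [2.39, 2.39, 3.01, 3.14, 3.14, 3.14].

### API

Orientations are given as a unit quaternion [x, y, z, w].
In Python, from station import monitor, get_image, calibration, job gives the robot as it stands. The module is installed in compiled form; this text tells all that it offers.
- The arm moves only by the tool jog_arm, never from a script. Its argument "commands" is a list of rows, each a list of 2 entries, a list of its own where there are three numbers: the shift along the world's x, y, z in units of 25 mm (1.0 is 25 mm), then the turn, a rotation vector about the world's x, y, z in units of 6 degrees (1.0 is 6 degrees). A call has 1 to 12 rows; each row is the pose to reach, as a shift and turn from the pose commanded when the call began; what a row does not reach only later rows make up. A row lasts 1/12 s, in which the tool goes at most 41.7 mm and 7.16 degrees, less where a joint would pass 70% of its speed; a pose out of reach is approached as far as the arm can. A call with a gripper value outside its range is refused whole. "grip" is the gripper command: -1 is shut, 1 is fully open, values between are in proportion, set as the call begins (left out, the last holds). The fingers move at their own pace and stop on an object; "force" is the grip in N (left out, the last holds). Time passes only in rows, so rows that repeat a pose let the fingers close. It gives the time, the measured TCP pose, the force and the opening at its end, in the units of the state.
- monitor.observe(): the state, without advancing time (a new reading comes with each control period).
- get_image(name): name is "scene" or "top"; returns the picture (384x512x3 uint8, red, green, blue); there is no depth.
- calibration(name): a dict with "camera_matrix" (3x3 intrinsics, pixels), "rvec" (rotation vector, rad) and "tvec" (3), from world to camera coordinates, as OpenCV has them. Camera axes: x right, y down, z forward; pixel columns grow to the right and rows downward; lengths in m; the calibration is good to about 2 mm. A picture is of the moment at which its call begins. calibration takes no time and is no camera call.
- job.close_job(): hands the job in, once; it reports no verdict.
The state is a dict: "time_s": time; "joint_positions": joint angles; "qvel": joint speeds; "joint_efforts": joint torques, N m; "eef_pos": TCP position; "eef_rot": TCP orientation; "contact_force": force on the tool from outside, world axes, zero at the start; "moment": the same for the moment, N m; "opening": finger opening in m.
Only numpy, scipy, OpenCV 4.12 (cv2) and the standard library are available. Lean on these libraries where they do the work, as an engineer would, in place of code of your own. Each camera call takes 0.05 s, during which the arm holds its last target.

### The job

Seal the jar that stands under the jar sealer: push the sliding head down until its sprung rubber foot sits firmly on the jar's lid, with the foot visibly pushed up into the head, and leave the head there. Then, with the fingers, press the red bar of the spring-return pump dial down past the first two clicks to the third, at the bottom of its travel, and finish the program while still holding it down there. Leave every jar and tin can standing where it is, and do not crush the jar.

Things in the scene. Friction and masses are not known exactly. Their poses are not given: they have to be found in the camera images.
- sealer: Fixed bench jar sealer, placed and turned differently each time. Origin on the table surface straight under the rubber foot (where the jar to be sealed stands); z up; its +x axis points from the foot to its white housing (150 x 200 x 120 mm high, from x = 75 to 225 mm, y = -100 to 100 mm), which carries an upright steel post (24 mm thick, at x = 140 mm, y = 0, top at 343 mm). The head slides on the post. The dial is on the housing's -y side.
- head (a joint): Vertical slide of the head on the post, in m: 0 = fully up, grows as the head goes down, at most 0.128. Starts anywhere from 0 to 0.03. It is stiff (friction about 10 N, so about 8 N of push starts it) and stays where it is left. With the foot hanging free, the foot's underside stands 205 mm minus this value above the table.
- head_pad (a point): Centre of the flat top of the blue mushroom pad (46 mm across, 14 mm thick) on the head, straight above the foot: push it straight down. 100 mm above the foot's underside while the foot hangs free; it moves with the head. The head's grey arm (36 mm wide) runs from here to the sleeve on the post (52 mm across, its top 5 mm below the pad's top).
- foot (a joint): How far the sprung foot is pushed up into the head, in m: 0 = hanging free, 0.02 = pushed right in. Its spring takes about 2 N to start and 7 N at the end. About 0.01 is a good seat.
- foot_face (a point): Centre of the underside of the black rubber foot (52 mm across, on a red stem).
- dial (a joint): Angle of the pump dial, in rad: 0 = rest (its arm slopes up 0.5 rad above level), grows as the bar is pressed down; clicks at 0.32, 0.64 and 0.96, stop at 1.0 (arm 0.5 rad below level). A spring always returns it to 0 when let go; pressing takes 3 to 8 N at the bar (about 3 N more to leave each click), about 6 N to hold at the third click. Counts as third click above 0.90.
- press_bar (a point): Centre of the red round bar, 18 mm thick, 52 mm long along the sealer's y, on the end of the dial's arm. The dial's axis is parallel to the sealer's y at x = 100 mm, z = 78 mm in the sealer's frame; the bar's centre is 70 mm from that axis, on the side towards the foot, at y = -144 mm in the sealer's frame. So it sinks from about 112 mm to 44 mm above the table (centre) in an arc, nearly straight down. Press its top with shut fingers.
- jar_short: Loose filled preserving jar, 80 mm across, 100 mm tall with its lid, brick-red contents, yellow lid; origin at the centre of its underside. One of the three jars stands under the sealer's foot (within about 6 mm of centred), the other two stand apart.
- jar_short_lid (a point): Centre of the top of the lid (74 mm across) of jar_short, 100 mm above its underside.
- jar_mid: Loose filled preserving jar, 80 mm across, 120 mm tall with its lid, olive-green contents, white lid; origin at the centre of its underside. One of the three jars stands under the sealer's foot (within about 6 mm of centred), the other two stand apart.
- jar_mid_lid (a point): Centre of the top of the lid (74 mm across) of jar_mid, 120 mm above its underside.
- jar_tall: Loose filled preserving jar, 80 mm across, 145 mm tall with its lid, orange contents, green lid; origin at the centre of its underside. One of the three jars stands under the sealer's foot (within about 6 mm of centred), the other two stand apart.
- jar_tall_lid (a point): Centre of the top of the lid (74 mm across) of jar_tall, 145 mm above its underside.
- can_red: Loose tin can with a red band, 75 mm across, 110 mm tall; origin at the centre of its underside. Leave alone.
- can_green: Loose tin can with a green band, 84 mm across, 90 mm tall; origin at the centre of its underside. Leave alone.

How it is judged:
By the outcome, as a careful person would: the job done as asked, in the order asked, and still so for the second after the job is handed in, while the arm keeps its last pose, push and grip.
It also fails if it takes over 43 s, if anything falls off the work surface, if the arm or the gripper's body presses on something with over 40 N, if the wrist force passes 120 N, or if a joint passes its speed limit or range.

## Working session

There is one attempt and no reset: what is moved stays moved. The work goes in short steps, Python scripts to look and compute and a tool call to move; the robot and the scene stay as the last step left them, time stands still between calls to the robot, and variables do not carry over. Pictures are saved under pics/ and viewed, and the job is handed in when it is done.

Besides the shell and the picture viewer there is one more tool, called after "Call:" by a JSON object that holds its "op" and its "data". jog_arm: Moves the arm, as the interface text tells. Its arguments: {"type":"object","properties":{"commands":{"type":"array","items":{"type":"array"}},"grip":{"type":"number"},"force":{"type":"number"}},"required":["commands"]}

```bash
mkdir -p pics
python3 - <<'E'
from station import monitor,get_image,calibration
import cv2
s=monitor.observe();print({k:(v if not hasattr(v,'round') else v) for k,v in s.items()})
for n in("scene","top"):
    cv2.imwrite(f"pics/{n}0.png",get_image(n)[:,:,::-1]);c=calibration(n);print(n,c)
E
```

```text
{'time_s': 0.0, 'joint_positions': array([ 1.38806912e+00,  3.59402515e-01,  1.10787406e-02, -3.71484975e-04,
       -1.22409850e+00, -2.88112387e-01]), 'qvel': array([-0.00130669, -0.00030547, -0.00169917,  0.00161797, -0.00067704,
        0.00035226]), 'joint_efforts': array([-1.18471462e-04, -5.83320487e+01,  2.93411404e+01,  6.93684965e+00,
       -6.09241120e-03,  4.86287490e-05]), 'eef_pos': array([0.30599533, 0.60112411, 0.23035838]), 'eef_rot': array([-0.60238072, -0.36919965,  0.60333335, -0.36988911]), 'contact_force': array([0.45331141, 0.40347148, 0.05043631]), 'moment': array([-0.08416636,  0.00754336,  0.00129689]), 'opening': 0.08559685129055965}
scene {'camera_matrix': array([[355.71236763,   0.        , 257.99201286],
       [  0.        , 355.71236763, 194.11311337],
       [  0.        ,   0.        ,   1.        ]]), 'rvec': array([ 2.26562781,  1.07549906, -0.35177308]), 'tvec': array([-0.36879818, -0.1956487 ,  1.35238693])}
top {'camera_matrix': array([[359.59075541,   0.        , 260.09027335],
       [  0.        , 359.59075541, 192.45975562],
       [  0.        ,   0.        ,   1.        ]]), 'rvec': array([ 2.13848239, -2.13953841,  0.23472336]), 'tvec': array([-0.01001322,  0.57580634,  1.14826705])}
```

View pics/scene0.png

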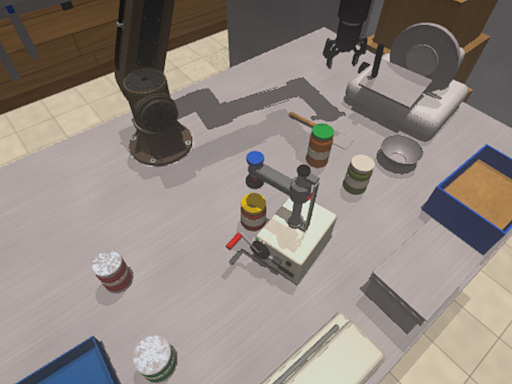

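View pics/top0.png

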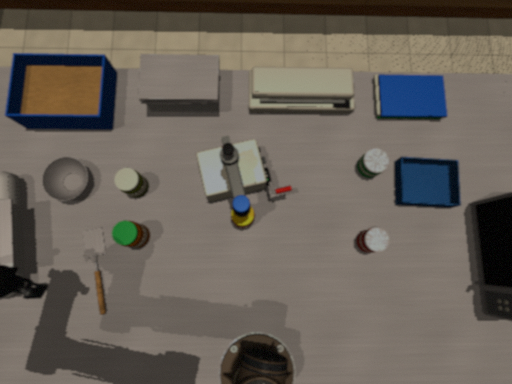

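The short jar (yellow lid) is under the foot. In the scene view the pad is near (256,158), the lid near (253,203) and the bar near (235,241). In the top view they are near (241,204), (243,216) and (284,190). Next I'll measure these from both views.

```bash
cat > h.py <<'E'
from station import monitor,get_image,calibration
import cv2,numpy as np
C={n:calibration(n) for n in("scene","top")}
def P(n):
    c=C[n];R=cv2.Rodrigues(c["rvec"])[0];return c["camera_matrix"]@np.c_[R,c["tvec"]]
def tri(a,b):
    X=cv2.triangulatePoints(P("scene"),P("top"),np.array(a,float).reshape(2,1),np.array(b,float).reshape(2,1))[:,0];X=X[:3]/X[3]
    return X,[np.linalg.norm(proj(n,X)-u) for n,u in(("scene",a),("top",b))]
def proj(n,X):
    c=C[n];return cv2.projectPoints(np.array(X,float).reshape(-1,1,3),c["rvec"],c["tvec"],c["camera_matrix"],None)[0].reshape(-1,2).squeeze()
def ray(n,uv,z):
    M=P(n);H=np.c_[M[:,0],M[:,1],M[:,2]*z+M[:,3]];q=np.linalg.solve(H,[uv[0],uv[1],1]);return q[:2]/q[2]
def mask(im,lo,hi,box):
    h=cv2.cvtColor(im,cv2.COLOR_RGB2HSV);m=cv2.inRange(h,np.array(lo),np.array(hi));k=np.zeros_like(m);x0,y0,x1,y1=box;k[y0:y1,x0:x1]=m[y0:y1,x0:x1]
    n,l,st,c=cv2.connectedComponentsWithStats(k);i=1+np.argmax(st[1:,4]);return st[i],c[i],l==i
E
python3 - <<'E'
from h import *
I={n:get_image(n) for n in C}
for nm,lo,hi,bs,bt in [("pad",(105,120,60),(130,255,255),(235,140,280,180),(225,190,260,220)),("bar",(0,150,90),(8,255,255),(222,228,250,255),(268,180,298,198)),("lid",(20,120,60),(34,255,255),(235,185,275,225),(225,195,262,232))]:
    r=[]
    for n,b in(("scene",bs),("top",bt)):
        st,c,m=mask(I[n],lo,hi,b);print(nm,n,st,c.round(1));r.append(c)
        if nm=="bar":
            ys,xs=np.nonzero(m);print(cv2.minAreaRect(np.c_[xs,ys].astype(np.float32)))
    X,e=tri(*r);print(nm,X.round(4),np.round(e,2))
for n,b in(("scene",(205,130,345,285)),("top",(190,130,305,235))):
    x0,y0,x1,y1=b;cv2.imwrite(f"pics/{n}1.png",cv2.resize(I[n][y0:y1,x0:x1,::-1],None,fx=4 if n=='scene' else 5,fy=4 if n=='scene' else 5,interpolation=cv2.INTER_CUBIC)[:600])
E
```

```text
pad scene [247 151  17  13 177] [254.8 157.2]
pad top [233 195  17  18 226] [240.6 203.5]
pad [0.5007 0.0489 0.2925] [0.28 0.26]
bar scene [227 233  15  16  93] [233.8 240.3]
((233.84616088867188, 240.2692413330078), (5.1123127937316895, 17.69129180908203), 42.27368927001953)
bar top [276 186  15   7  66] [283.  189.3]
((282.9647216796875, 189.3411865234375), (4.338609218597412, 14.75127124786377), 77.47119140625)
bar [ 0.5742 -0.0817  0.1156] [0.29 0.24]
lid scene [241 193  25  22 385] [253.1 203. ]
lid top [231 207  23  20 245] [243.1 218.1]
lid [0.4886 0.0488 0.0839] [1.3 1.2]
```

View pics/scene1.png

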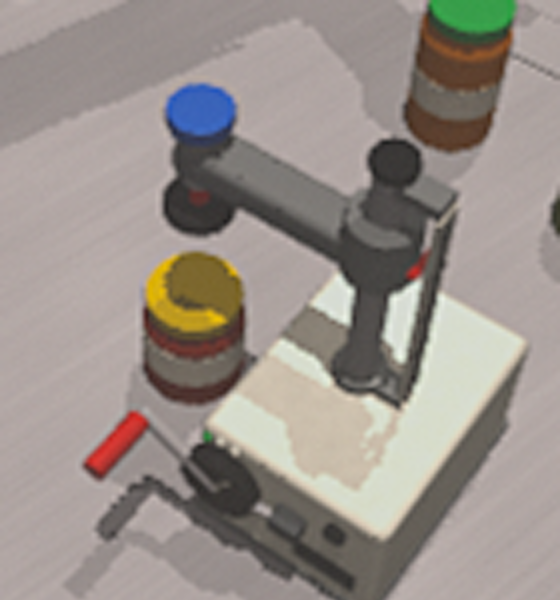

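View pics/top1.png

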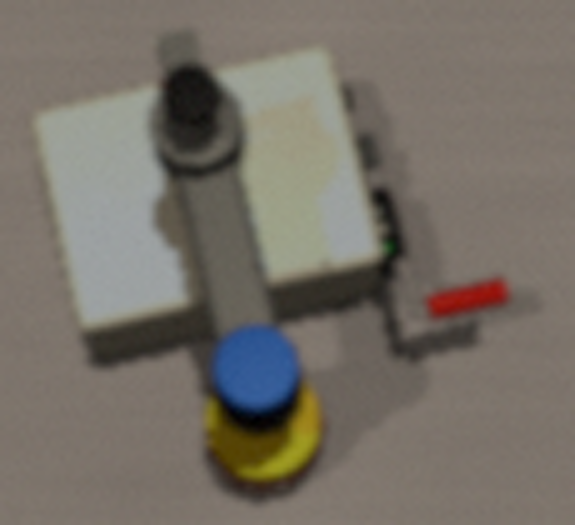

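Run:
```python
from h import *
from scipy.spatial.transform import Rotation as R
s=monitor.observe();print(R.from_quat(s["eef_rot"]).as_matrix().round(3))
# jar lids/cans rough, housing front edge, knob
for n,uv,z in [("top",(207,195),.12),("top",(266,181.6),.12),("top",(255,140),.12),("top",(197.5,153),.12),("top",(125,233),.145),("top",(128,180),.12),("top",(375,160),.09),("top",(375,239),.11)]: print(uv,ray(n,uv,z).round(4))
a=np.array([.5007,.0489]);
for z in(.29,.295,.30,.305): print(z,ray("top",(240.3,203.2),z).round(4),ray("scene",(255,156),z).round(4))
```

```text
[[-0.     0.891 -0.454]
 [-0.001 -0.454 -0.891]
 [-1.     0.     0.001]]
(207, 195) [0.5548 0.1585]
(266, 181.6) [ 0.5985 -0.027 ]
(255, 140) [0.7364 0.0078]
(197.5, 153) [0.6914 0.192 ]
(125, 233) [0.4345 0.3965]
(128, 180) [0.602  0.4064]
(375, 160) [ 0.6801 -0.3926]
(375, 239) [ 0.4175 -0.369 ]
0.29 [0.5023 0.0503] [0.4956 0.0529]
0.295 [0.5015 0.0502] [0.4993 0.0497]
0.3 [0.5007 0.0501] [0.5031 0.0466]
0.305 [0.5  0.05] [0.5069 0.0434]
```

Call:
{"op": "jog_arm", "data": {"commands": [[[0.5, -1, 1.5], [0, 0, -0.5]], [[1, -2.5, 3], [0, 0, -1.5]], [[1.6, -4, 4.8], [0, 0, -2.5]], [[4, -11, 4.8], [0, 0, -4]], [[4, -11, 4.8], [0, 0, -4.5]], [[4, -11, 4.8], [0, 0, -5]], [[4, -11, 4.8], [0, 0, -6]], [[7.84, -22.1, 4.8], [0, 0, -8.2]], [[7.84, -22.1, 4.8], [0, 0, -8.2]], [[7.84, -22.1, 4.8], [0, 0, -8.2]], [[7.84, -22.1, 4.8], [0, 0, -8.2]], [[7.84, -22.1, 4.8], [0, 0, -8.2]]], "grip": -1, "force": 40}}

```text
time_s: 1.2
eef_pos: [0.4597, 0.1697, 0.3494]
eef_rot: [0.702, 0.085, -0.702, 0.085]
contact_force: [0.5, 0.3, -0.1]
opening: -0.0001
```

Call:
{"op": "jog_arm", "data": {"commands": [[[1.7, -4.8, 0], [0, 0, 0]], [[1.7, -4.8, 0], [0, 0, 0]], [[1.7, -4.8, 0], [0, 0, 0]], [[1.7, -4.8, 0], [0, 0, 0]], [[1.7, -4.8, 0], [0, 0, 0]], [[1.7, -4.8, 0], [0, 0, 0]]]}}

```text
time_s: 1.7
eef_pos: [0.5021, 0.0514, 0.3489]
eef_rot: [-0.702, -0.085, 0.702, -0.084]
contact_force: [0.2, 1.5, 1.2]
opening: 0.0002
```

```bash
cat > snap.py <<'E'
import sys
from h import *
s=monitor.observe();print(s["time_s"],s["eef_pos"].round(4),s["contact_force"].round(1))
t=sys.argv[1]
o=[]
for n,b in(("scene",(200,110,330,280)),("top",(190,130,310,240))):
    x0,y0,x1,y1=b;I=get_image(n);np.save(f"pics/{n}{t}.npy",I);o.append(cv2.resize(I[y0:y1,x0:x1,::-1],(int(500*(x1-x0)/(y1-y0)) if n=="scene" else 416,500 if n=="scene" else 381),interpolation=cv2.INTER_CUBIC))
o[1]=cv2.copyMakeBorder(o[1],0,500-o[1].shape[0],0,0,cv2.BORDER_CONSTANT)
cv2.imwrite(f"pics/s{t}.png",np.hstack(o))
E
python3 snap.py 2; python3 -c "
from scipy.spatial.transform import Rotation as R
from station import monitor
print(R.from_quat(monitor.observe()['eef_rot']).as_matrix().round(3))"
```

```text
1.7 [0.5021 0.0514 0.3489] [0.2 1.5 1.2]
[[-0.     0.24  -0.971]
 [ 0.    -0.971 -0.24 ]
 [-1.    -0.    -0.   ]]
```

View pics/s2.png

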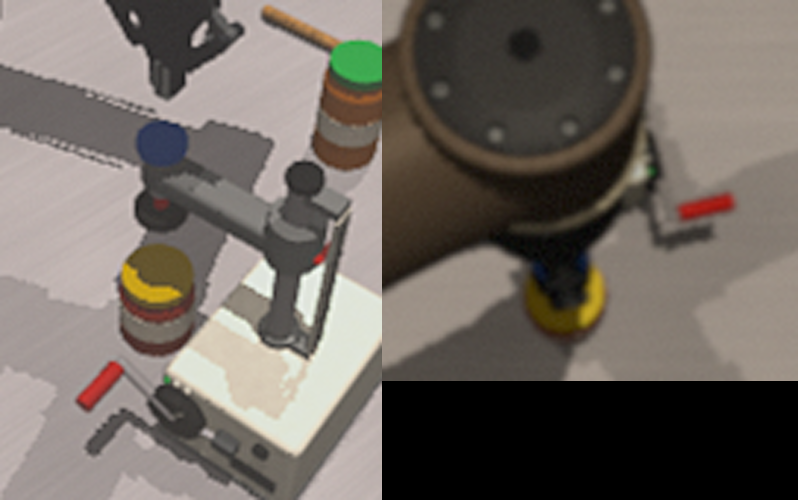

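The shut fingers hang straight above the pad: tips are at about (165,90) in the crop and the pad at (162,143). Next I descend.

Call:
{"op": "jog_arm", "data": {"commands": [[[0, -0.05, -0.8], [0, 0, 0]], [[0, -0.05, -1.4], [0, 0, 0]], [[0, -0.05, -1.6], [0, 0, 0]], [[0, -0.05, -1.8], [0, 0, 0]], [[0, -0.05, -2.0], [0, 0, 0]], [[0, -0.05, -2.2], [0, 0, 0]], [[0, -0.05, -2.4], [0, 0, 0]], [[0, -0.05, -2.6], [0, 0, 0]], [[0, -0.05, -2.8], [0, 0, 0]], [[0, -0.05, -2.8], [0, 0, 0]]]}}

```text
time_s: 2.63
eef_pos: [0.5025, 0.051, 0.2795]
eef_rot: [0.702, 0.086, -0.701, 0.085]
contact_force: [1.0, 0.5, 0.8]
opening: -0.0003
```

```bash
python3 snap.py 3
```

```text
2.6333 [0.5025 0.051  0.2795] [1.  0.5 0.8]
```

View pics/s3.png

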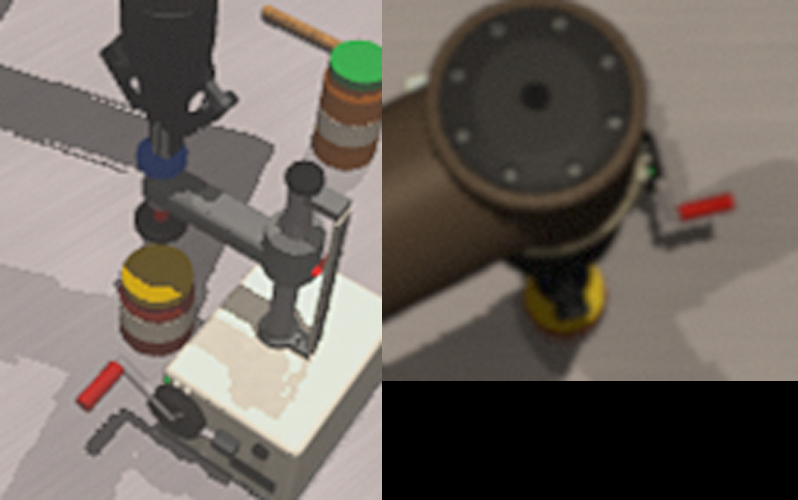

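The head moved with the tool: the pad went from row 143 to 157 in the crop and the foot from 210 to 222. I'll continue.

Call:
{"op": "jog_arm", "data": {"commands": [[[0, -0.05, -0.3], [0, 0, 0]], [[0, -0.05, -0.6], [0, 0, 0]], [[0, -0.05, -0.9], [0, 0, 0]], [[0, -0.05, -1.2], [0, 0, 0]], [[0, -0.05, -1.5], [0, 0, 0]], [[0, -0.05, -1.8], [0, 0, 0]], [[0, -0.05, -2.1], [0, 0, 0]], [[0, -0.05, -2.4], [0, 0, 0]], [[0, -0.05, -2.7], [0, 0, 0]], [[0, -0.05, -2.9], [0, 0, 0]]]}}

```text
time_s: 3.57
eef_pos: [0.5031, 0.0499, 0.2074]
eef_rot: [0.703, 0.086, -0.701, 0.085]
contact_force: [-2.3, 3.0, 7.9]
opening: 0.0001
```

```bash
python3 snap.py 4
```

```text
3.5667 [0.5031 0.0499 0.2074] [-2.3  3.   7.9]
```

View pics/s4.png

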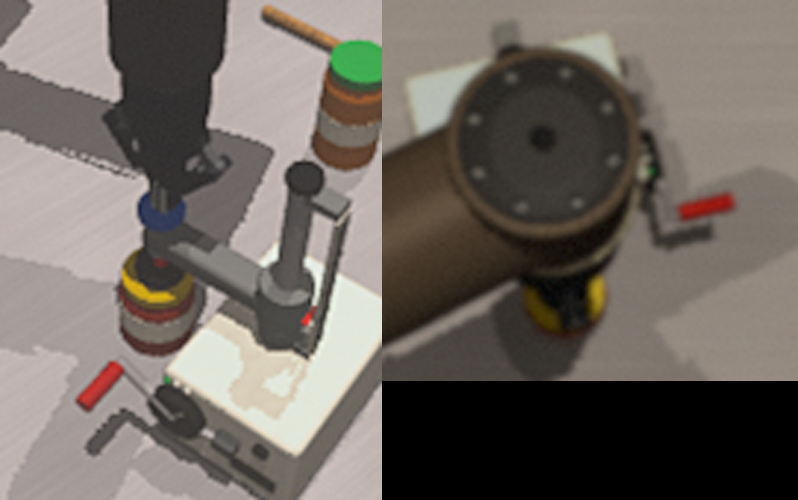

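The foot is just above or touching the lid. I'll seat it slowly and watch the force.

Call:
{"op": "jog_arm", "data": {"commands": [[[0, -0.02, -0.1], [0, 0, 0]], [[0, -0.02, -0.2], [0, 0, 0]], [[0, -0.02, -0.3], [0, 0, 0]], [[0, -0.02, -0.4], [0, 0, 0]]]}}

```text
time_s: 4.0
eef_pos: [0.5027, 0.0492, 0.1978]
eef_rot: [0.703, 0.085, -0.701, 0.085]
contact_force: [-4.2, 3.9, 10.7]
opening: -0.0001
```

Call:
{"op": "jog_arm", "data": {"commands": [[[0, 0, -0.1], [0, 0, 0]], [[0, 0, -0.2], [0, 0, 0]], [[0, 0, -0.3], [0, 0, 0]], [[0, 0, -0.3], [0, 0, 0]]]}}

```text
time_s: 4.33
eef_pos: [0.5026, 0.0492, 0.1902]
eef_rot: [0.702, 0.085, -0.701, 0.085]
contact_force: [-2.7, 3.3, 6.9]
opening: 0.0003
```

```bash
python3 snap.py 5
```

```text
4.3333 [0.5026 0.0492 0.1902] [-2.7  3.3  6.9]
```

View pics/s5.png

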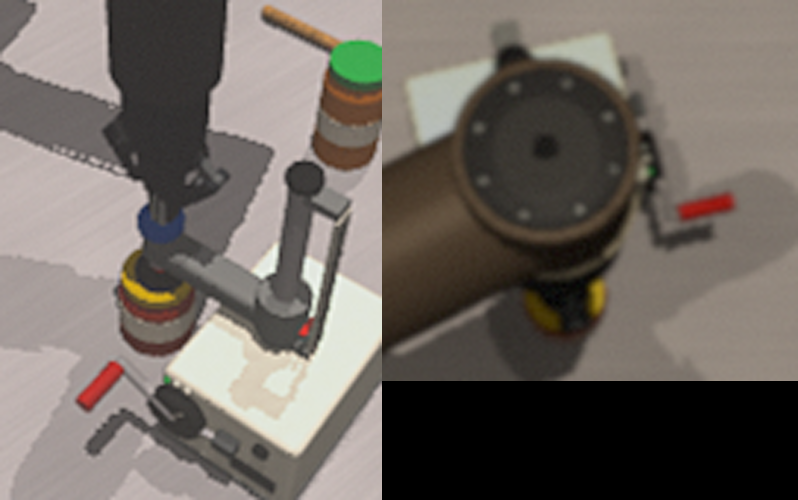

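The red stem has vanished into the head and the lid is still in place. I'll push about 1.5 mm more, then lift off and check.

Call:
{"op": "jog_arm", "data": {"commands": [[[0, 0, -0.06], [0, 0, 0]], [[0, 0, -0.06], [0, 0, 0]], [[0, 0, -0.06], [0, 0, 0]]]}}

```text
time_s: 4.68
eef_pos: [0.5027, 0.0492, 0.1889]
eef_rot: [0.703, 0.085, -0.701, 0.085]
contact_force: [-2.4, 2.7, 9.4]
opening: 0.0001
```

Call:
{"op": "jog_arm", "data": {"commands": [[[0, 0, 0.1], [0, 0, 0]], [[0, 0, 0.4], [0, 0, 0]], [[0, 0, 1], [0, 0, 0]], [[0, 0, 2], [0, 0, 0]], [[0, 0, 3], [0, 0, 0]], [[0.3, -1, 3.2], [0, 0, 0]], [[0.8, -2, 3.2], [0, 0, 0]], [[1.5, -3.5, 3.2], [0, 0, 0]], [[2.2, -4.5, 3.2], [0, 0, 0]], [[2.7, -5.3, 3.2], [0, 0, 0]], [[2.7, -5.3, 3.2], [0, 0, 0]], [[2.7, -5.3, 3.2], [0, 0, 0]]]}}

```text
time_s: 5.68
eef_pos: [0.5697, -0.0851, 0.2672]
eef_rot: [-0.702, -0.084, 0.703, -0.084]
contact_force: [-0.2, 0.2, -0.9]
opening: 0.0003
```

```bash
python3 snap.py 6
```

```text
5.6833 [ 0.5697 -0.0851  0.2672] [-0.2  0.2 -0.9]
```

View pics/s6.png

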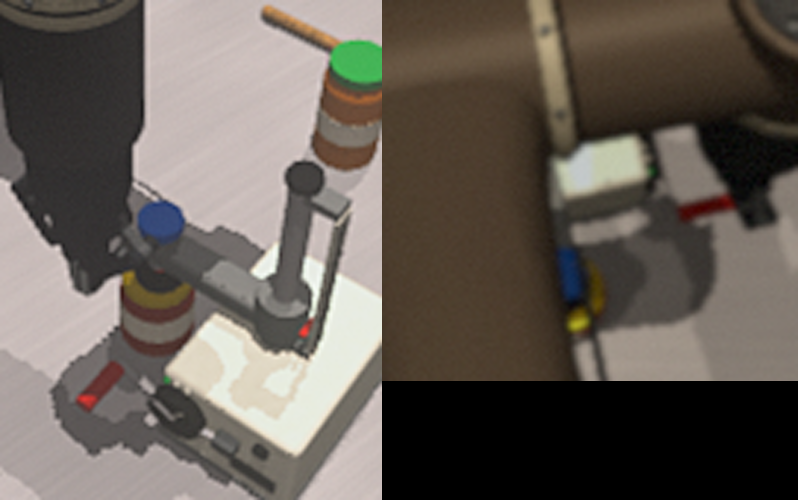

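Run:
```python
from h import *
T=np.load("pics/top6.npy");S=np.load("pics/scene6.npy")
cv2.imwrite("pics/full6.png",cv2.resize(np.hstack([S,T])[:,:,::-1],(800,300),interpolation=cv2.INTER_AREA))
st,c,m=mask(S,(105,120,60),(130,255,255),(230,140,280,200));print(st,c)
S0=cv2.imread("pics/scene0.png")[:,:,::-1]
st0,c0,_=mask(S0,(105,120,60),(130,255,255),(230,140,280,200))
for z in(.297,.187,.189,.191,.195,.2): print(z,proj("scene",[.502,.049,z]).round(1))
print(c0,c)
print(monitor.observe()["joint_positions"].round(3))
```

```text
[247 179  15  12 141] [254.14184397 184.21276596]
0.297 [255.5 156.2]
0.187 [255.  183.9]
0.189 [255.  183.5]
0.191 [255. 183.]
0.195 [255.  182.1]
0.2 [255.1 180.9]
[254.80225989 157.15819209] [254.14184397 184.21276596]
[ 0.194  0.174 -0.156 -0.    -1.241  0.047]
```

View pics/full6.png

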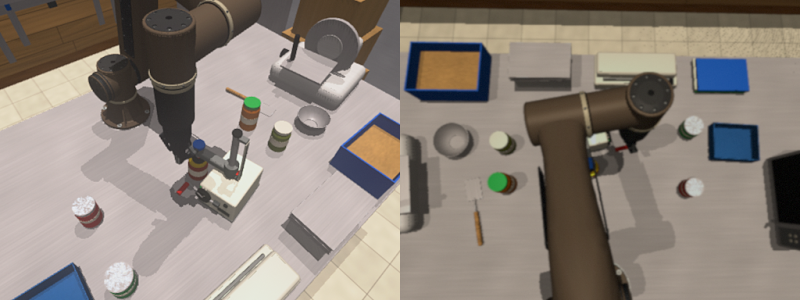

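Run:
```python
from h import *
T=np.load("pics/top6.npy")
for h in(.267,.35,.4,.45,.5,.55,.6,.65): print(h,proj("top",[.5697,-.0851,h]).round(1),proj("scene",[.5697,-.0851,h]).round(1),[ray("top",u,h).round(3).tolist() for u in((172,130),(172,185),(225,160),(225,118))])
cv2.imwrite("pics/t6b.png",cv2.resize(T[90:230,130:360,::-1],None,fx=3.4,fy=3.4))
```

```text
0.267 [289.7 180.5] [229.5 206.6] [[0.714, 0.244], [0.556, 0.237], [0.627, 0.094], [0.751, 0.096]]
0.35 [293.4 173.4] [227.8 184.1] [[0.683, 0.225], [0.539, 0.219], [0.604, 0.089], [0.717, 0.09]]
0.4 [296.  168.4] [226.6 168.6] [[0.664, 0.214], [0.528, 0.209], [0.59, 0.085], [0.696, 0.087]]
0.45 [298.9 162.9] [225.3 151.4] [[0.646, 0.203], [0.518, 0.198], [0.576, 0.082], [0.676, 0.083]]
0.5 [302.2 156.7] [223.8 132.1] [[0.627, 0.192], [0.507, 0.187], [0.561, 0.079], [0.655, 0.08]]
0.55 [305.9 149.6] [222.1 110.4] [[0.608, 0.181], [0.497, 0.176], [0.547, 0.075], [0.635, 0.076]]
0.6 [310.2 141.5] [220.2  85.7] [[0.59, 0.17], [0.486, 0.166], [0.533, 0.072], [0.614, 0.073]]
0.65 [315.1 132.1] [218.   57.5] [[0.571, 0.159], [0.476, 0.155], [0.519, 0.069], [0.594, 0.07]]
```

View pics/t6b.png

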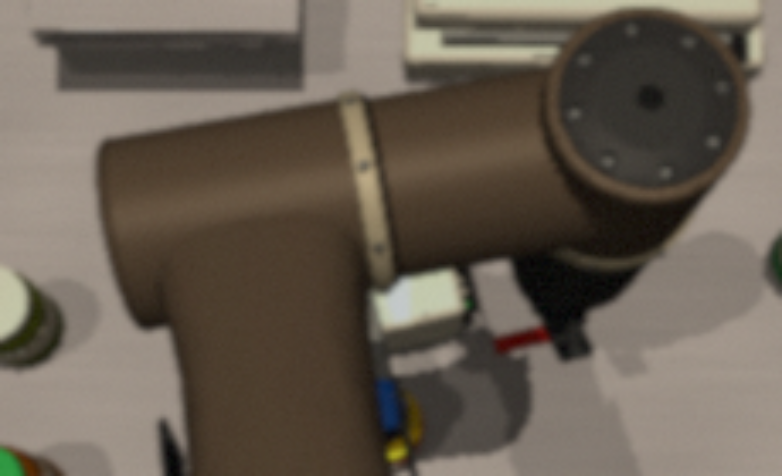

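With the tool lifted off, the pad stays down at about z 0.188 (scene pixel (254,184)). That is a head value of about 0.117 and a foot of about 0.011. The scene view shows the fingertips at about (229,208), above the bar. Next I descend toward the bar.

Call:
{"op": "jog_arm", "data": {"commands": [[[0.06, -0.13, -1], [0, 0, 0]], [[0.06, -0.13, -2], [0, 0, 0]], [[0.06, -0.13, -3], [0, 0, 0]], [[0.06, -0.13, -4], [0, 0, 0]], [[0.06, -0.13, -4.8], [0, 0, 0]], [[0.06, -0.13, -5.3], [0, 0, 0]], [[0.06, -0.13, -5.3], [0, 0, 0]]]}}

```text
time_s: 6.37
eef_pos: [0.569, -0.0861, 0.1326]
eef_rot: [-0.7, -0.086, 0.704, -0.085]
contact_force: [-0.4, 0.6, -0.0]
opening: -0.0
```

```bash
python3 snap.py 7
```

```text
6.3667 [ 0.569  -0.0861  0.1326] [-0.4  0.6 -0. ]
```

View pics/s7.png

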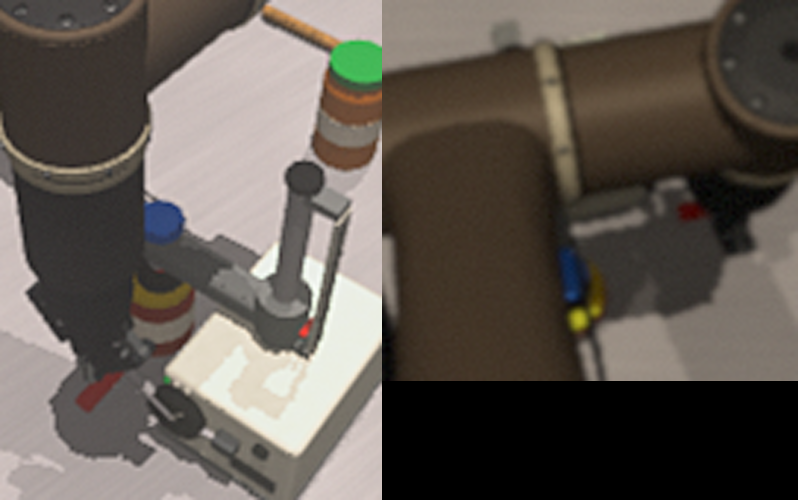

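The fingertips are over the middle of the bar: the bar is at about (98,390) in the crop and the tips are just above it. Next I press.

Call:
{"op": "jog_arm", "data": {"commands": [[[0.05, -0.05, -0.2], [0, 0, 0]], [[0.05, -0.05, -0.4], [0, 0, 0]], [[0.05, -0.05, -0.6], [0, 0, 0]], [[0.05, -0.05, -0.8], [0, 0, 0]], [[0.05, -0.05, -1.0], [0, 0, 0]], [[0.05, -0.05, -1.2], [0, 0, 0]], [[0.05, -0.05, -1.4], [0, 0, 0]], [[0.05, -0.05, -1.5], [0, 0, 0]]]}}

```text
time_s: 7.13
eef_pos: [0.5709, -0.089, 0.0973]
eef_rot: [-0.701, -0.085, 0.703, -0.085]
contact_force: [-6.4, -1.0, 8.5]
opening: -0.0001
```

```bash
python3 snap.py 8
```

```text
7.1333 [ 0.5709 -0.089   0.0973] [-6.4 -1.   8.5]
```

View pics/s8.png

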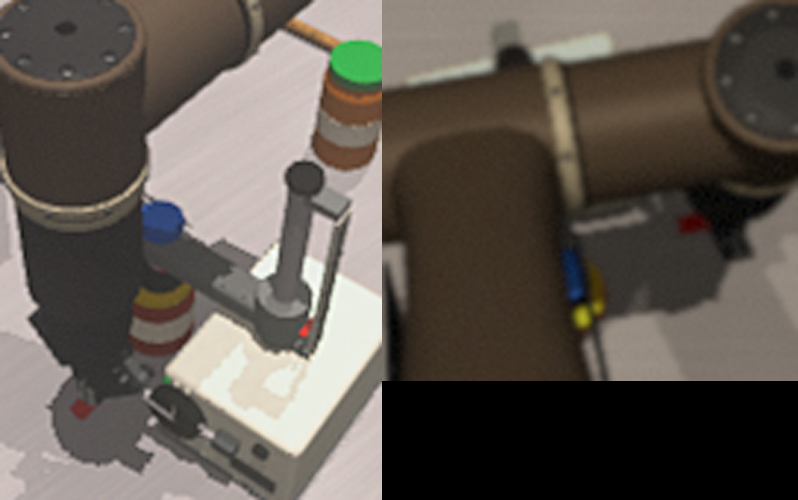

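Contact is good: the bar has gone down to about the first click and the force is 8.5 N. I'll follow the arc slightly and continue.

Call:
{"op": "jog_arm", "data": {"commands": [[[-0.1, 0, -0.2], [0, 0, 0]], [[-0.1, 0, -0.4], [0, 0, 0]], [[-0.1, 0, -0.6], [0, 0, 0]], [[-0.1, 0, -0.8], [0, 0, 0]], [[-0.1, 0, -1.0], [0, 0, 0]], [[-0.05, 0, -1.2], [0, 0, 0]], [[0, 0, -1.4], [0, 0, 0]]]}}

```text
time_s: 7.82
eef_pos: [0.5709, -0.0888, 0.0626]
eef_rot: [-0.701, -0.085, 0.703, -0.085]
contact_force: [-5.3, 0.7, 7.1]
opening: -0.0
```

```bash
python3 snap.py 9
```

```text
7.8167 [ 0.5709 -0.0888  0.0626] [-5.3  0.7  7.1]
```

View pics/s9.png

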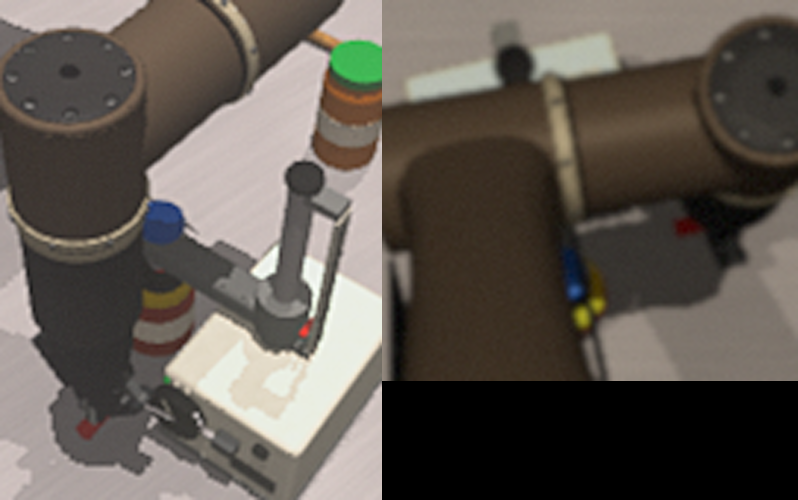

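Call:
{"op": "jog_arm", "data": {"commands": [[[0, 0, -0.1], [0, 0, 0]], [[0, 0, -0.2], [0, 0, 0]], [[0, 0, -0.3], [0, 0, 0]], [[0, 0, -0.4], [0, 0, 0]], [[0, 0, -0.4], [0, 0, 0]]]}}

```text
time_s: 8.33
eef_pos: [0.574, -0.088, 0.0536]
eef_rot: [0.703, 0.085, -0.701, 0.085]
contact_force: [-0.4, 1.4, 7.9]
opening: 0.0002
```

Call:
{"op": "jog_arm", "data": {"commands": [[[0, 0, -0.1], [0, 0, 0]], [[0, 0, -0.1], [0, 0, 0]], [[0, 0, -0.1], [0, 0, 0]], [[0, 0, -0.1], [0, 0, 0]]]}}

```text
time_s: 8.67
eef_pos: [0.5744, -0.088, 0.0529]
eef_rot: [0.704, 0.085, -0.7, 0.086]
contact_force: [-4.4, 2.0, 18.7]
opening: 0.0
```

```bash
python3 snap.py 10
python3 - <<'E'
from h import *
S=np.load("pics/scene10.npy")
st,c,m=mask(S,(0,130,50),(8,255,255),(215,235,260,275));print(st,c,ray("scene",c,.045))
cv2.imwrite("pics/z10.png",cv2.resize(S[150:290,200:340,::-1],None,fx=4.2,fy=4.2,interpolation=cv2.INTER_CUBIC))
for y in(-.118,-.144,-.170):
  l=np.array([.0386,y]);r=np.array([[.970,-.242],[.242,.970]])@l+[.502,.049];print([proj("scene",[*r,z]).round(1).tolist() for z in(.044,.047,.054,.06)])
E
```

```text
8.6667 [ 0.5744 -0.088   0.0529] [-4.4  2.  18.7]
[228 256   7   5  19] [230.42105263 257.84210526] [ 0.57814321 -0.10103872]
[[240.8, 246.8], [240.8, 246.3], [240.7, 245.0], [240.7, 244.0]]
[[235.2, 253.2], [235.1, 252.7], [235.0, 251.5], [235.0, 250.4]]
[[229.4, 259.7], [229.3, 259.2], [229.2, 258.0], [229.1, 257.0]]
```

View pics/z10.png

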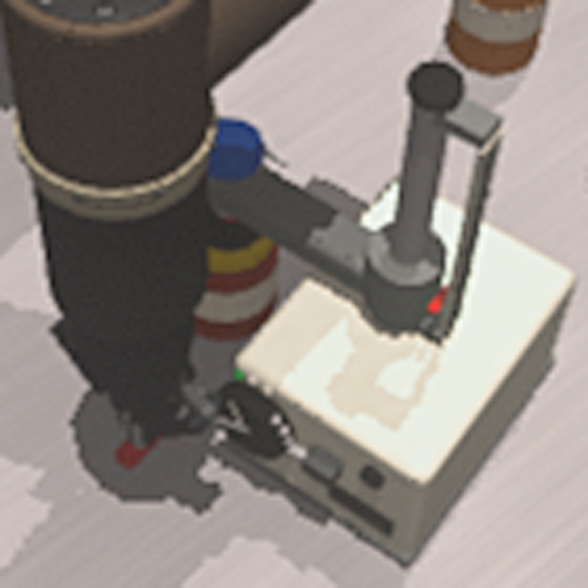

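The force rose from 8 to 19 N with almost no further sinking, so the bar is on its stop. The visible bar end at (230,258) matches the lowest position. The head is still down and the jar upright. I'm handing the job in.

Run:
```python
from station import monitor,job
s=monitor.observe();print(s["eef_pos"],s["contact_force"]);print(job.close_job())
```

```text
[ 0.57440899 -0.08800333  0.05285019] [-4.433318    2.73337768 17.86558652]
the job is handed in; nothing more can be done
None
```

I sealed the short jar (yellow lid) and handed the job in at about 8.7 s, with the shut fingers still holding the pump bar down at its stop.

- **Seal:** I pushed the head down until the fingertips were at z = 0.189 m, which means a head value of about 0.116 and the foot pushed in about 11 mm. The red stem was out of sight in the head. After I lifted off, the scene camera still showed the pad at about that height, give or take a few mm. The top camera's view was blocked by the arm, so that check rests on one camera.
- **Pump dial:** I pressed the bar down to z ≈ 0.053 m at its top, a dial angle of about 1.0. Over the last step the push rose from 8 to about 18 N with almost no further sinking, which points to the stop. The visible end of the bar matched the bottom of its travel, though the fingers hid the rest of it. The arm kept pushing with about 18 N at the hand-in.
- **Jars and cans:** The sealed jar stood upright in place in the last picture. I never touched the other jars or the cans, but I did not measure their positions again at the end.

No check failed. The only oddity was a sideways force of up to about 6 N while the bar followed its arc, which had dropped to about 4 N by the end.

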